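Put the lid on the pressure cooker and turn the knob until the catch drops

ROBOT

A 6-joint arm with a two-finger parallel gripper is mounted at the origin on a cart in front of the work surface, level with it; the furniture and walls round the work are solid. World frame = base frame: x ahead of the robot, y to its left, z up, the work surface at z = 0. Lengths are in m, angles in rad, forces in N, time in s.
With the tool pointing down it reaches from about 0.35 to 0.775 m from the base axis. Payload 7.3 kg.
Tool frame: the origin (TCP) lies at the very end of the fingers, on their centre line; the grasp point (between the pads) lies 19 mm behind it; z points along the fingers, y is the direction in which the jaws open and shut (so a half turn about z gives the same grasp; the last joint's range is limited). The gripper opens to 92 mm and grips with 3 to 60 N. Pads are 19 mm wide; open, the fingers measure 130 mm over their backs; the gripper's body (75 mm by 190 mm) begins 47 mm behind the grasp point.
Start: joints at [-1.305, 0.342, 1.524, -0, 1.275, -0.146], TCP at [0.21, -0.481, 0.227] pointing down, gripper open.
Joint ranges: [-2.53, 2.53], [-0.77, 2.02], [0.04, 2.7], [-1, 4.14], [0.28, 2.66], [-3.11, 3.11]. Speed limits (rad/s): [2.57, 2.57, 3.14, 3.14, 3.14, 3.14].

INTERFACE

Orientations are given as [roll, pitch, yaw] about the fixed x, y, z axes, in that order (R = Rz(yaw) Ry(pitch) Rx(roll)).
In Python, from cell import observe, read_camera, camera_info, hand_in gives the robot as it stands.
- The arm moves only by the tool jog_arm, never from a script. Its argument "rows" is one flat list of numbers, 5 for each row, row after row: the finger opening in mm, from 0 to 91.8, then the shift along the tool's x, y, z in mm, then the turn about the tool's z in degrees. In form: [gripper, tx, ty, tz, roll, gripper, tx, ty, tz, roll, ...]. A call has 1 to 20 rows; each row shifts and turns the commanded pose from where the row before left it, along the tool's axes as they then stand; what a row does not reach is not made up. A row lasts 1/10 s, in which the tool goes at most 50 mm and 8.59 degrees, less where a joint would pass 70% of its speed; a pose out of reach is approached as far as the arm can. A call with a gripper value outside its range is refused whole. The fingers move at their own pace and stop on an object; "grip_force" is the grip in N (left out, the last holds). Time passes only in rows, so rows that do not move let the fingers close. It gives the time, the measured TCP pose, the force and the opening at its end, in the units of the state.
- observe(): the state, without advancing time (a new reading comes with each control period).
- read_camera(name): name is "side" or "top"; returns (picture, depth): 384x512x3 uint8, red, green, blue; 384x512 float32, m along the optical axis (not along the pixel's ray), 0 where there is no reading.
- camera_info(name): a dict with "fx", "fy", "cx", "cy" (pixels), "distortion" ([k1, k2, p1, p2, k3] as OpenCV has them; the pictures are not rectified), "extrinsics" (4x4, takes a point from camera to world coordinates). Camera axes: x right, y up, looking along -z (the intrinsics and any distortion apply to the point x, -y, -z); pixel columns grow to the right and rows downward; lengths in m; the calibration is good to about 2 mm. A picture is of the moment at which its call begins. camera_info takes no time and is no camera call.
- hand_in(): hands the job in, once; it reports no verdict.
The state is a dict: "time": time; "qpos": joint angles; "qvel": joint speeds; "joint_efforts": joint torques, N m; "tool_pos": TCP position; "tool_rot": TCP orientation; "contact_force": force on the tool from outside, world axes, zero at the start; "torque": the same for the moment, N m; "opening": finger opening in m.
Only numpy, scipy, OpenCV 4.12 (cv2) and the standard library are available. Lean on these libraries where they do the work, as an engineer would, in place of code of your own. Each camera call takes 0.05 s, during which the arm holds its last target. There are 200 camera calls.

TASK

Close the pressure cooker: lift the lid by its knob, set it gently on the pot with its two tabs between the guide ears of the pot's handles, then turn the knob clockwise until the red-ended spring catch drops into the notch of the cam. Stop as soon as you feel it lodge: do not strain the knob against the catch. Let go and leave the things round the pot where they stand.

Things in the scene. Friction and masses are not known exactly. Their poses are not given: they have to be found in the camera images.
- pot_rim (a point): Open steel pot of a small pressure cooker on a cork mat, fast on the worktop. Point: centre of the mouth, in the plane of the rim's top, 110 mm above the worktop. Inside diameter 154 mm; the rim is a flange 174 mm across and 6 mm thick. Black loop handles along this point's +x and -x reach 128 mm out. z is up.
- pot_ears (a point): Middle of the gap between the two black guide ears on the pot's +x handle, 98 mm from the pot's axis, level with the rim's top; another such pair on the -x handle. The ears rise 14 mm above the rim, with rounded tops; the gap between them is 24 mm wide.
- lid_seat (a point): Lid, loose, about 0.6 kg in all, lying right way up. Point: centre of the underside of its brim (176 mm across), 14 mm above the lid's lowest face; it meets pot_rim when seated. Below it a tapered plug (142 mm across at the bottom, 150 at the top) enters the mouth. z is up; tabs lie along +x and -x, clamps along +y and -y, the catch on the -x side.
- lid_tab (a point): The black tab on the lid's +x side (twin on -x): 16 mm wide, out to 107 mm from the axis; point: 98 mm from the axis, level with the brim's underside. Each tab drops between the ears of one pot handle and then keeps the lid from turning. The lid fits either way round.
- clamp_side (a point): Where the hook of the steel clamp hangs on the lid's +y side (twin on -y) with the knob fully open; fixed to the lid, it does not move with the clamp. Clamps reach 109 mm from the axis. With the knob open the hooks pass 3 to 10 mm outside the pot's rim and hang 2 mm above the lid's lowest face. Turning the knob draws them in under the rim, so the lid must be fully down first.
- knob_centre (a point): Grasp here: centre, half-way up, of the black round fluted knob on the lid's axis, 62 mm above lid_seat. 53 mm across, 36 mm tall; 7 mm below its foot lies the cam disc. Axes are the lid's and do not turn with the knob. Its friction (0.1 N m) keeps it in place on the lid while the lid is carried by it.
- cam_disc (a point): Centre of the flat steel cam disc (72 to 82 mm across) under the knob, turning with it; axes are the lid's. The knob starts anywhere in its open zone and turns clockwise seen from above, by 0.6 to 1.4 rad (not known), taking 0.1 to 0.25 N m; then the catch drops over 0.15 rad, pulling the knob on by 0.2 N m, and 0.03 rad later the notch's wall stops it. Over 0.6 N m strains it.
- catch_guide (a point): Black guide of the spring catch on the lid's -x side, 47 to 57 mm from the axis, its top 5 mm below the knob's foot; fixed to the lid. In it slides a steel pin with a red end, its nose pressed on the cam's edge by a 10 N spring. The red end stands 6 mm out of the guide while the nose rides on the cam and slips in by 4.6 mm, almost flush, when it drops.
- mug_1: Spotted white mug, 92x127x93 mm, origin at its foot; leave alone.
- jar_1: Honey jar with grey lid, 71 mm across, 110 mm tall, origin at its foot; leave alone.
- timer: Red tomato-shaped kitchen timer, 61 mm across, 70 mm tall, origin at its foot; leave alone.
- lemon: Lemon, 78x55x56 mm, origin at its underside; leave alone.

How it is judged:
On the way, in this order (a step that is already met when the one before it is completed fails the run):
1. the lid is fully down on the pot, tabs between the ears, with the knob still open (horizontal distance between lid_seat and pot_rim below 0.004 m and z of lid_seat in the frame of pot_rim between -0.002 and 0.002 m and angle between the x axis of lid_seat and the x axis of pot_rim, either way round below 0.07 rad and angle between lid_seat's own z axis and vertical below 0.03 rad and x of catch_c0 in the frame of lid_seat below -0.0355 m), for 0.2 s.
2. the catch has dropped into the notch with the lid fully down (horizontal distance between lid_seat and pot_rim below 0.004 m and z of lid_seat in the frame of pot_rim between -0.002 and 0.002 m and angle between the x axis of lid_seat and the x axis of pot_rim, either way round below 0.07 rad and angle between lid_seat's own z axis and vertical below 0.03 rad and x of catch_c0 in the frame of lid_seat above -0.034 m), for 0.2 s.
At the end, for the whole second after the job is handed in: The lid is seated on the pot (centre within 4 mm, brim within 2 mm of the rim, tabs between the ears within 4 degrees, level within 0.03 rad), at rest, and the nose of the catch is in the notch (within 34 mm of the lid's axis; it rides at 37 mm and drops to 33 mm) (all of step 2 and linear speed of lid below 0.01 m/s); the robot touches nothing.
It fails at once if the knob is strained: the notch wall presses on the catch with more than 18 N (0.6 N m on the knob) (contact force between knob_c13 and catch_c0 above 18 N).
It fails at once if the lid is banged or pressed on the pot with more than 50 N (contact force between lid and pot above 50 N).
It fails at once if the mug, the honey jar, the timer or the lemon is moved by more than 30 mm (distance of any of mug_1, jar_1, timer, lemon from where it was at the start of the episode above 0.03 m).
It also fails if it takes over 70 s, if anything falls off the work surface, if the arm or the gripper's body presses on something with over 40 N, if the wrist force passes 120 N, or if a joint passes its speed limit or range.

## Working session

There is one attempt and no reset: what is moved stays moved. The work goes in short steps, Python scripts to look and compute and a tool call to move; the robot and the scene stay as the last step left them, time stands still between calls to the robot, and variables do not carry over. Pictures are saved under pics/ and viewed, about 8 in all and at most 12, crops included, and the job is handed in when it is done.

Besides the shell and the picture viewer there is one more tool, called after "Request:" by a JSON object that holds its "api" and its "payload". jog_arm: Moves the arm, as the interface text tells. Its arguments: {"type":"object","properties":{"rows":{"type":"array","items":{"type":"number"}},"grip_force":{"type":"number"}},"required":["rows"]}

```bash
mkdir -p pics
cat > h.py <<'E'
import numpy as np, cv2
from cell import observe, read_camera, camera_info, hand_in
def snap(n,tag):
    im,d=read_camera(n); np.savez(f'{n}_{tag}.npz',im=im,d=d); cv2.imwrite(f'pics/{n}_{tag}.png',im[:,:,::-1]); return im,d
def world(n,uv,z=None,d=None):
    c=camera_info(n); K=np.array([[c['fx'],0,c['cx']],[0,c['fy'],c['cy']],[0,0,1]])
    p=cv2.undistortPoints(np.array(uv,float).reshape(-1,1,2),K,np.array(c['distortion'],float)).reshape(-1,2)
    r=np.c_[p[:,0],-p[:,1],-np.ones(len(p))]; E=np.array(c['extrinsics']); R=r@E[:3,:3].T; o=E[:3,3]
    s=((z-o[2])/R[:,2]) if d is None else np.asarray(d).ravel()
    return o+R*s[:,None]
E
python3 - <<'E'
from h import *
for n in('side','top'):
    snap(n,'a'); c=camera_info(n); print(n,c)
print(observe())
a=np.hstack([cv2.imread('pics/top_a.png')]); cv2.imwrite('pics/top_a2.png',cv2.resize(a,(800,600),interpolation=cv2.INTER_CUBIC))
E
```

```text
side {'fx': 462.26099682628563, 'fy': 462.26099682628563, 'cx': 258.824751889918, 'cy': 193.94819753452273, 'distortion': array([-0.0156142,  0.       ,  0.       ,  0.       ,  0.       ]), 'extrinsics': array([[-0.05117254,  0.51206073, -0.85742357, -0.5457448 ],
       [-0.9985342 , -0.01107734,  0.05297878,  0.1121751 ],
       [ 0.01763038,  0.85887781,  0.51187701,  0.75162034],
       [ 0.        ,  0.        ,  0.        ,  1.        ]])}
top {'fx': 383.8826865752124, 'fy': 383.8826865752124, 'cx': 259.12331676312493, 'cy': 204.28592699737865, 'distortion': array([0.02645337, 0.        , 0.        , 0.        , 0.        ]), 'extrinsics': array([[-0.00786518,  0.99610504, -0.08782307,  0.43015151],
       [-0.99976105, -0.00604183,  0.02100819,  0.07489125],
       [ 0.02039575,  0.08796731,  0.99591454,  1.06957193],
       [ 0.        ,  0.        ,  0.        ,  1.        ]])}
{'time': 0.1, 'qpos': array([-1.30503668e+00,  3.42628430e-01,  1.52487738e+00,  4.97499200e-06,
        1.27543958e+00, -1.45994552e-01]), 'qvel': array([-5.92246979e-05, -9.00596728e-05, -2.52404781e-03,  5.52219302e-04,
        5.40037886e-05, -8.01103047e-05]), 'joint_efforts': array([ 1.53520417e-03, -4.32004809e+01, -2.44695246e+01,  7.19529949e-02,
        5.26567607e-02, -5.06124934e-05]), 'tool_pos': array([ 0.21004435, -0.48076361,  0.22614265]), 'tool_rot': array([-3.14025500e+00, -2.01498600e-04,  4.11752608e-01]), 'contact_force': array([-0.14511132,  0.45220012, -0.70035518]), 'torque': array([ 0.0070875 , -0.02799261,  0.05259082]), 'opening': 0.09176385995504244}
```

View pics/top_a2.png

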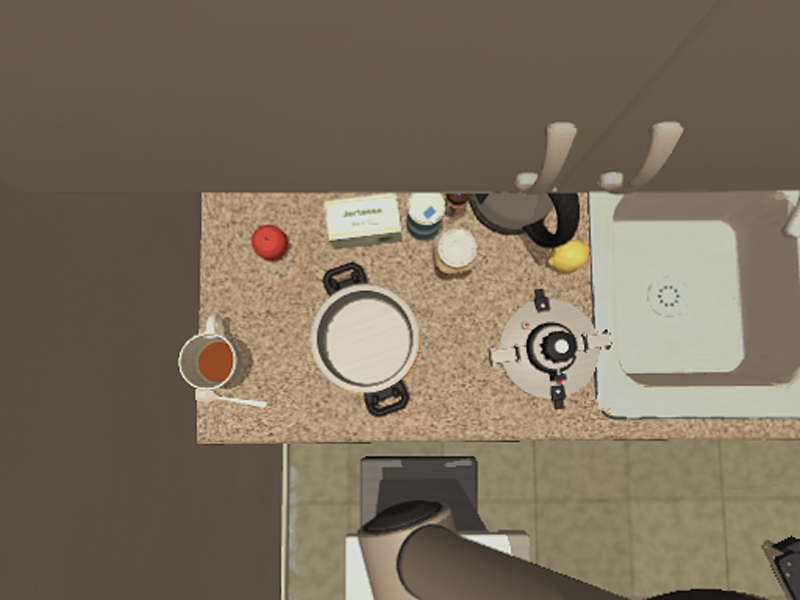

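View pics/side_a.png

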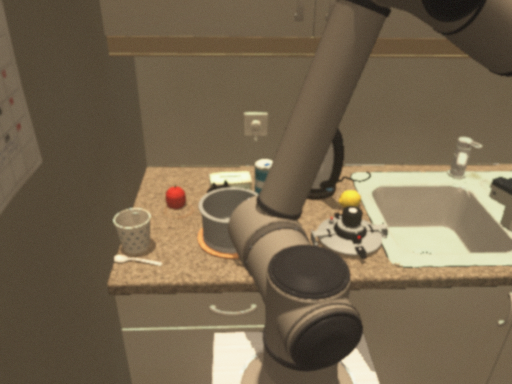

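The top view shows the pot at about (365,338) with handles at (346,278) and (386,397). The lid is at (551,347), its tabs at (543,300) and (558,395), and the red catch end is near (562,381). I'll enlarge both.

Run:
```python
from h import *
f=np.load('top_a.npz'); im=f['im'][:,:,::-1]
a=im[165:275,185:285]; b=im[180:270,305:400]
A=cv2.resize(a,None,fx=5.3,fy=5.3,interpolation=3)[:583]; 
A=cv2.resize(a,(400,440),interpolation=3); B=cv2.resize(b,(380,360),interpolation=3)
o=np.zeros((440,780,3),np.uint8); o[:,:400]=A; o[:360,400:]=B; cv2.imwrite('pics/c1.png',o)
d=f['d']
# heights
v,u=np.mgrid[0:384,0:512]; P=world('top',np.c_[u.ravel(),v.ravel()],d=d.ravel()).reshape(384,512,3); np.save('P.npy',P)
def reg(u0,u1,v0,v1,z0,z1):
    q=P[v0:v1,u0:u1].reshape(-1,3); return q[(q[:,2]>z0)&(q[:,2]<z1)]
def circ(q):
    x=np.linalg.lstsq(np.c_[2*q[:,:2],np.ones(len(q))],(q[:,:2]**2).sum(1),rcond=None)[0]; return x[:2],np.sqrt(x[2]+x[0]**2+x[1]**2),len(q)
q=reg(190,280,170,270,.104,.116); print('rim z',np.median(q[:,2]),circ(q), (q.min(0)+q.max(0))/2,np.ptp(q,0))
for z in [(.005,.03),(.03,.06),(.06,.075),(.075,.1),(.1,.13)]:
    q=reg(305,392,180,265,*z); print(z,len(q),np.median(q,0),(q.min(0)+q.max(0))/2,np.ptp(q,0))
```

```text
rim z 0.10909280903634666 (array([0.48539269, 0.11883822]), np.float64(0.08186946891031913), 848) [0.48290691 0.11895598 0.10985279] [0.18752421 0.17312844 0.01168906]
(0.005, 0.03) 2226 [ 0.46947499 -0.1960639   0.02215152] [ 0.47226602 -0.2028594   0.01749958] [0.22472718 0.22432569 0.02498926]
(0.03, 0.06) 885 [ 0.46853192 -0.18360493  0.03922226] [ 0.46835443 -0.19997569  0.04488484] [0.11643157 0.2099798  0.02972603]
(0.06, 0.075) 30 [ 0.4665361  -0.17996917  0.06782102] [ 0.46903414 -0.18522891  0.0675536 ] [0.04951048 0.02133387 0.01476643]
(0.075, 0.1) 341 [ 0.46951066 -0.19846952  0.09315273] [ 0.47089289 -0.20045324  0.08687301] [0.04904684 0.05250952 0.0236104 ]
  return _methods._mean(a, axis=axis, dtype=dtype,
  ret = um.true_divide(
Traceback (most recent call last):
ValueError: zero-size array to reduction operation minimum which has no identity
```

View pics/c1.png

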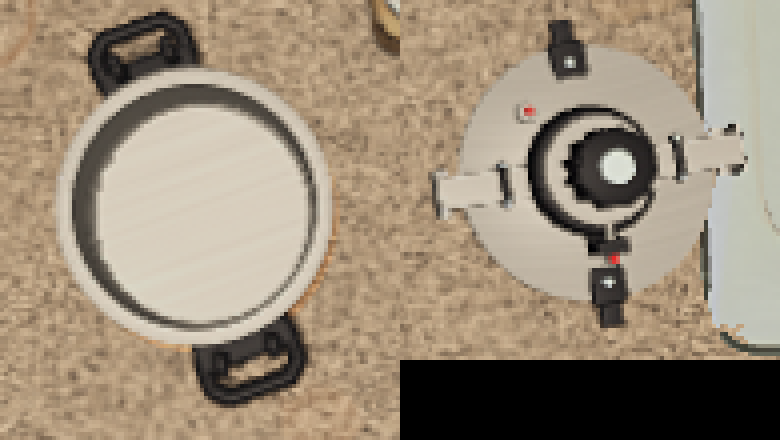

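Left crop: the rim spans x 58–332 and y 68–345, and the ear knobs sit between handle and rim near (120,70)/(167,52) and (228,360)/(275,340). Right crop: tabs at (565,48) and (608,297), knob cap centre (617,165), catch red end (614,258). Next I'll get poses from depth and from these pixels.

Run:
```python
from h import *
from scipy.optimize import least_squares
P=np.load('P.npy'); 
A=lambda x,y:((x+.5)/4-.5+185,(y+.5)/4-.5+165)
B=lambda x,y:((x-400+.5)/4-.5+305,(y+.5)/4-.5+180)
def fit(uv,z):
    q=world('top',uv,z=z)[:,:2]
    r=least_squares(lambda p:np.hypot(*(q-p[:2]).T)-p[2],[*q.mean(0),.08]); return r.x, r.fun*1e3
print('pot outer',fit([A(58,205),A(332,205),A(195,68),A(195,345)],.11))
pc=fit([A(58,205),A(332,205),A(195,68),A(195,345)],.11)[0][:2]
f=np.load('top_a.npz')['im'].astype(int); dark=f.max(2)<60
def axis(c,r0,r1,z0,z1,sl,name):
    m=np.zeros(dark.shape,bool); m[sl]=1
    r=np.hypot(P[...,0]-c[0],P[...,1]-c[1]); m&=(r>r0)&(r<r1)&dark&(P[...,2]>z0)&(P[...,2]<z1)
    q=P[m]; s=q[:,0]>c[0]; a,b=q[s],q[~s]
    mid=lambda a:np.median(a,0)
    d=a.mean(0)-b.mean(0); print(name,len(a),len(b),'mean',a.mean(0),b.mean(0),'yaw',np.degrees(np.arctan2(d[1],d[0])),'zmed',np.median(a[:,2]),np.median(b[:,2]), 'mid',(a.mean(0)+b.mean(0))/2)
axis(pc,.093,.135,.05,.135,np.s_[165:275,185:285],'pot')
kt=world('top',[B(617,165)],z=.094)[0]; print('knobtop',kt)
q=P[180:265,305:392].reshape(-1,3); k=q[(q[:,2]>.09)&(q[:,2]<.098)]; print('knob depth',k.mean(0),np.ptp(k,0))
axis(kt,.085,.112,.008,.04,np.s_[180:270,305:400],'tabs')
print('tabs px',world('top',[B(565,48),B(608,297)],z=.022))
print('brim',fit([B(460,172),B(585,45),B(585,300),B(500,85),B(500,257)],.016))
print('red',world('top',[B(614,258)],z=.045))
```

```text
pot outer (array([0.48584791, 0.11905424, 0.08604376]), array([-0.57555553, -0.57315664,  0.57596733,  0.57274484]))
pot 227 214 mean [0.58590706 0.15470495 0.10009158] [0.38401079 0.08341613 0.10079409] yaw 19.447936380103666 zmed 0.09636287212370198 0.09662579083720013 mid [0.48495892 0.11906054 0.10044283]
knobtop [ 0.47215605 -0.19986147  0.094     ]
knob depth [ 0.47054636 -0.19983685  0.09341632] [0.04868999 0.05154663 0.00758672]
tabs 38 38 mean [ 0.55661809 -0.19739856  0.02074269] [ 0.38407334 -0.21806058  0.02092015] yaw 6.828583350534919 zmed 0.020420689119696078 0.021079906394817383 mid [ 0.47034572 -0.20772957  0.02083142]
tabs px [[ 0.55612086 -0.18670922  0.022     ]
 [ 0.38564888 -0.2111439   0.022     ]]
brim (array([ 0.47092844, -0.20303773,  0.08733818]), array([ 2.289618  ,  0.59363507,  0.32712707, -1.76976965, -1.44061049]))
red [[ 0.41235456 -0.20968857  0.045     ]]
```

Run:
```python
from h import *
P=np.load('P.npy').reshape(-1,3)
for c in ([.471,-.2],[.4855,.119]):
    d=np.hypot(P[:,0]-c[0],P[:,1]-c[1])
    for a,b in [(.03,.045),(.045,.07),(.07,.11),(.11,.14),(.14,.18),(.18,.22)]:
        q=P[(d>a)&(d<b)&(P[:,2]<.6)]; i=q[:,2].argmax(); print(c,a,b,q[i].round(3),np.percentile(q[:,2],99).round(3))
```

```text
[0.471, -0.2] 0.03 0.045 [ 0.505 -0.204  0.057] 0.055
[0.471, -0.2] 0.045 0.07 [ 0.421 -0.209  0.056] 0.053
[0.471, -0.2] 0.07 0.11 [ 0.495 -0.298  0.037] 0.033
[0.471, -0.2] 0.11 0.14 [ 0.601 -0.163  0.6  ] 0.598
[0.471, -0.2] 0.14 0.18 [ 0.601 -0.095  0.6  ] 0.595
[0.471, -0.2] 0.18 0.22 [ 0.601 -0.073  0.6  ] 0.596
[0.4855, 0.119] 0.03 0.045 [0.496 0.089 0.019] 0.018
[0.4855, 0.119] 0.045 0.07 [0.423 0.135 0.019] 0.018
[0.4855, 0.119] 0.07 0.11 [0.385 0.1   0.128] 0.124
[0.4855, 0.119] 0.11 0.14 [0.6   0.079 0.6  ] 0.599
[0.4855, 0.119] 0.14 0.18 [0.601 0.236 0.6  ] 0.598
[0.4855, 0.119] 0.18 0.22 [0.601 0.265 0.6  ] 0.596
```

Request:
{"api": "jog_arm", "payload": {"rows": [91,25.1,-10.9,0,0,91,25.1,-10.9,0,0,91,25.1,-10.9,0,0,91,25.1,-10.9,0,0,91,25.1,-10.9,0,0,91,25.1,-10.9,0,0,91,25.1,-10.9,0,0,91,25.1,-10.9,0,0,91,25.1,-10.9,0,0,91,25.1,-10.9,0,0,91,25.1,-10.9,0,0,91,25.1,-10.9,0,0,91,25.1,-10.9,0,0,91,25.1,-10.9,0,0,91,0,0,0,-7.4,91,0,0,0,-7.4,91,0,0,0,-7.4,91,0,0,0,-7.4,91,0,0,0,0]}}

```text
time: 2.0
tool_pos: [0.4709, -0.2005, 0.2263]
tool_rot: [-3.141, 0.0, 0.93]
contact_force: [-0.2, -0.2, 0.1]
opening: 0.0909
```

Request:
{"api": "jog_arm", "payload": {"rows": [91,0,0,24,0,91,0,0,24,0,91,0,0,24,0,91,0,0,24,0,91,0,0,20,0,91,0,0,16,0,91,0,0,12,0,91,0,0,8,0,91,0,0,8,0,91,0,0,6,0,91,0,0,0,0]}}

```text
time: 3.1
tool_pos: [0.4709, -0.2005, 0.0602]
tool_rot: [-3.141, 0.0, 0.928]
contact_force: [0.2, -0.1, 0.4]
opening: 0.0907
```

Run:
```python
from h import *
print(observe()['tool_pos'],observe()['contact_force'])
for n,s in(('top',np.s_[170:280,300:410]),('side',np.s_[180:270,290:410])):
    im,d=snap(n,'b'); cv2.imwrite(f'pics/b_{n}.png',cv2.resize(im[s][:,:,::-1],None,fx=4,fy=4,interpolation=3))
a,b=cv2.imread('pics/b_top.png')[:,:400],cv2.imread('pics/b_side.png')[:,:400]
o=np.zeros((440,800,3),np.uint8);o[:,:400]=a;o[:360,400:]=b;cv2.imwrite('pics/b.png',o)
```

```text
[ 0.4708578  -0.20050693  0.06022265] [ 0.21803852 -0.05005867  0.4163172 ]
```

View pics/b.png

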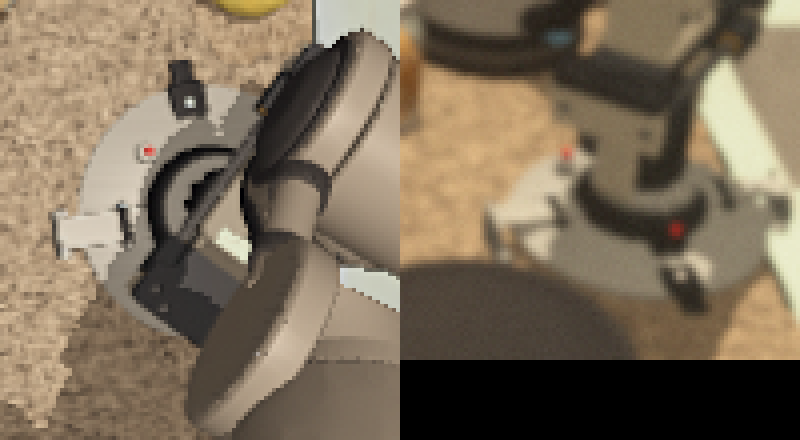

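The side crop (right half) shows the fingers around the knob near (635,150), with the catch's red end visible at (676,230). I'll close and lift.

Request:
{"api": "jog_arm", "payload": {"rows": [50,0,0,0,0,50,0,0,0,0,45,0,0,0,0,40,0,0,0,0,40,0,0,0,0,40,0,0,0,0,40,0,0,0,0,40,0,0,0,0,40,0,0,0,0,40,0,0,0,0], "grip_force": 40}}

```text
time: 4.2
tool_pos: [0.4712, -0.2007, 0.0608]
tool_rot: [3.141, 0.0, 0.928]
contact_force: [0.7, -0.7, 0.5]
opening: 0.0525
```

Request:
{"api": "jog_arm", "payload": {"rows": [40,0,0,-3,0,40,0,0,-4,0,40,0,0,-6,0,40,0,0,-7,0,40,0,0,-10,0,40,0,0,0,0,40,0,0,0,0]}}

```text
time: 4.9
tool_pos: [0.4713, -0.2008, 0.0912]
tool_rot: [3.141, -0.0, 0.928]
contact_force: [-0.4, 0.8, -6.8]
opening: 0.0525
```

Run:
```python
from h import *
o=observe();print(o['tool_pos'],o['contact_force'],o['torque'],o['opening'])
```

```text
[ 0.47127497 -0.20075339  0.09117706] [-0.43898118  0.78412787 -6.83634756] [-0.00619709  0.03355659  0.06151414] 0.05249946519505254
```

Request:
{"api": "jog_arm", "payload": {"rows": [40,0,0,-8,0,40,0,0,-12,0,40,0,0,-16,0,40,0,0,-18,0,40,0,0,-18,0,40,0,0,-18,0,40,0,0,-12,0,40,0,0,-8,0,40,0,0,-4,0,40,0,0,0,0]}}

```text
time: 5.9
tool_pos: [0.4711, -0.2006, 0.2049]
tool_rot: [3.141, 0.0, 0.928]
contact_force: [-0.5, -0.2, -6.8]
opening: 0.0524
```

Request:
{"api": "jog_arm", "payload": {"rows": [40,5,-3.4,0,-1,40,10,-6.8,0,0,40,15,-10.2,0,0,40,18,-12.3,0,0,40,18,-12.3,0,0,40,18,-12.3,0,0,40,18,-12.3,0,0,40,18,-12.3,0,0,40,18,-12.3,0,0,40,18,-12.3,0,0,40,18,-12.3,0,0,40,18,-12.3,0,0,40,18,-12.3,0,0,40,18,-12.3,0,0,40,16,-10.9,0,0,40,10,-6.8,0,0,40,6,-4.1,0,0,40,3,-2,0,0,40,0,0,0,0,40,0,0,0,0]}}

```text
time: 7.9
tool_pos: [0.4795, 0.1171, 0.2046]
tool_rot: [3.141, 0.0, 0.945]
contact_force: [0.1, -0.7, -6.9]
opening: 0.0529
```

Request:
{"api": "jog_arm", "payload": {"rows": [40,0,0,0,-1,40,0,0,0,-2,40,0,0,0,-2,40,0,0,0,-2,40,0,0,0,-2,40,0,0,0,-1.2,40,0,0,0,0,40,0,0,0,0,40,0,0,0,0]}}

```text
time: 8.8
tool_pos: [0.4795, 0.1176, 0.2047]
tool_rot: [3.142, 0.0, 1.123]
contact_force: [0.3, -0.1, -5.9]
opening: 0.0523
```

Run:
```python
from h import *
o=observe();print(o['tool_pos'],o['tool_rot'],o['contact_force'],o['opening'])
im,d=snap('top','c'); cv2.imwrite('pics/c_top.png',cv2.resize(im[150:290,165:305][:,:,::-1],(580,580),interpolation=3))
im,d=snap('side','c'); cv2.imwrite('pics/c_side.png',cv2.resize(im[100:280,140:340][:,:,::-1],(640,576),interpolation=3))
```

```text
[0.47950422 0.11755399 0.20467559] [3.14155876e+00 1.29010592e-04 1.12337980e+00] [ 0.32060093 -0.08131832 -5.88307941] 0.052255916944470154
```

View pics/c_top.png

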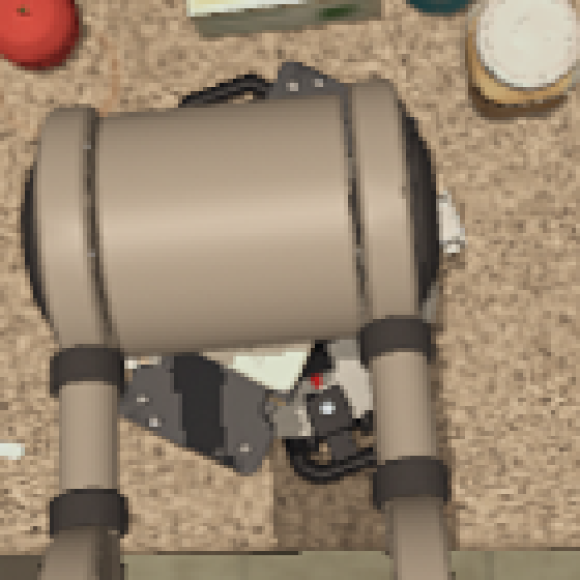

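View pics/c_side.png

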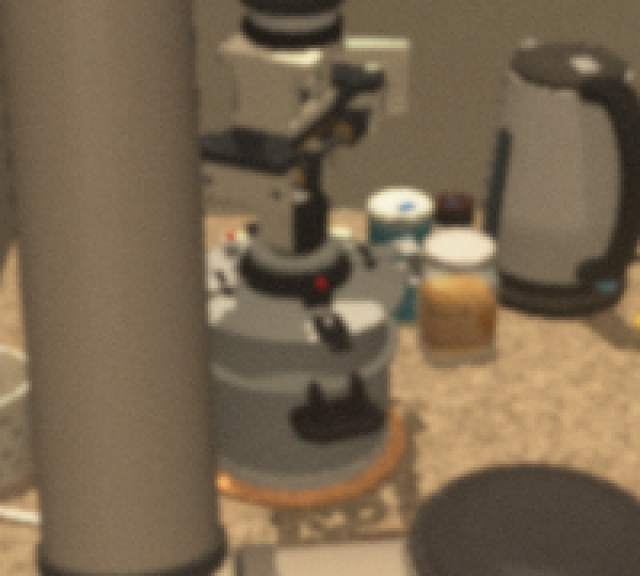

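Run:
```python
from h import *
o=observe()['tool_pos'][:2]
C=lambda x,y:((x+.5)/4.143-.5+165,(y+.5)/4.143-.5+150)
S=lambda x,y:((x+.5)/3.2-.5+140,(y+.5)/3.2-.5+100)
B=lambda x,y:((x-400+.5)/4-.5+305,(y+.5)/4-.5+180)
ang=lambda d:(np.degrees(np.arctan2(d[1],d[0]))%180).round(1)
w=world('top',[B(570,62),B(608,283),B(614,258)],z=.024); print('orig bolts',w,ang(w[0]-w[1]),(w[0]+w[1])/2)
b=world('top',[C(327,408)],z=.168)[0,:2]; r=world('top',[C(317,381)],z=.190)[0,:2]
for n,p in(('bolt',b),('red',r)): print(n,p,np.hypot(*(o-p)),ang(o-p))
e=world('side',[S(314,384),S(355,377)],z=.124)[:,:2]; print('ears side',e,np.hypot(*(e[0]-e[1])),e.mean(0))
bs=world('side',[S(323,318)],z=.168)[0,:2]; print('bolt side',bs)
rs=world('side',[S(321,284)],z=.190)[0,:2]; print('red side',rs)
# ears from depth in first image
P=np.load('P.npy'); 
c=np.array([.4855,.119]); r=np.hypot(P[...,0]-c[0],P[...,1]-c[1]); m=(r>.085)&(r<.115)&(P[...,2]>.113)&(P[...,2]<.135)
v,u=np.nonzero(m)
for i in range(len(u)): print(u[i],v[i],P[v[i],u[i]].round(4))
```

```text
orig bolts [[ 0.54617264 -0.18938794  0.024     ]
 [ 0.39515413 -0.210899    0.024     ]
 [ 0.41198979 -0.21552143  0.024     ]] 8.1 [ 0.47066338 -0.20014347  0.024     ]
bolt [0.40731308 0.09300388] 0.0762648501842238 18.9
red [0.42266478 0.09799669] 0.060123832525932355 19.1
ears side [[0.38515912 0.10444503]
 [0.39392242 0.0730718 ]] 0.0325741461911467 [0.38954077 0.08875842]
bolt side [0.40882485 0.09710992]
red side [0.42213835 0.09833368]
225 174 [0.5895 0.1391 0.1247]
226 174 [0.5896 0.1367 0.1237]
227 174 [0.5892 0.1341 0.1264]
225 175 [0.5871 0.1392 0.1239]
226 175 [0.5869 0.1366 0.1249]
227 175 [0.587  0.1342 0.1243]
228 175 [0.5878 0.132  0.1197]
225 176 [0.5849 0.1393 0.1219]
226 176 [0.5847 0.1367 0.1233]
227 176 [0.5846 0.1342 0.1238]
228 176 [0.5849 0.1318 0.1221]
225 177 [0.5828 0.1395 0.1197]
226 177 [0.5822 0.1367 0.1235]
227 177 [0.5821 0.1342 0.124 ]
228 177 [0.5825 0.1319 0.1211]
213 178 [0.5802 0.1692 0.1206]
214 178 [0.5803 0.1668 0.1201]
225 178 [0.5801 0.1394 0.1205]
226 178 [0.5798 0.1368 0.1225]
227 178 [0.5797 0.1343 0.123 ]
228 178 [0.5801 0.132  0.1204]

[... 1996 characters left out ...]
916 0.0709 0.1209]
254 254 [0.3916 0.0684 0.1234]
255 254 [0.3915 0.0659 0.1201]
238 255 [0.3896 0.1075 0.1241]
239 255 [0.3895 0.1051 0.1222]
240 255 [0.3895 0.1026 0.1235]
241 255 [0.3894 0.1002 0.1218]
242 255 [0.3891 0.0979 0.1157]
238 256 [0.387  0.1076 0.1199]
239 256 [0.387  0.1052 0.1197]
240 256 [0.3871 0.1026 0.1241]
241 256 [0.387  0.1002 0.1215]
242 256 [0.3868 0.0979 0.1186]
239 257 [0.3847 0.1051 0.124 ]
240 257 [0.3846 0.1027 0.1218]
241 257 [0.3849 0.1001 0.128 ]
242 257 [0.3845 0.0979 0.1196]
239 258 [0.3821 0.1052 0.1195]
240 258 [0.3821 0.1027 0.121 ]
241 258 [0.3822 0.1002 0.1235]
242 258 [0.3819 0.0979 0.1177]
240 259 [0.3799 0.1026 0.124 ]
241 259 [0.3798 0.1002 0.1227]
```

Request:
{"api": "jog_arm", "payload": {"rows": [40,1.8,2.2,0,0,40,1.9,2.3,0,0,40,0,0,4,0,40,0,0,6,0,40,0,0,6,0,40,0,0,6,0,40,0,0,5,0,40,0,0,4,0,40,0,0,3,0,40,0,0,2,0,40,0,0,0,0,40,0,0,0,0]}}

```text
time: 10.1
tool_pos: [0.4853, 0.1191, 0.1689]
tool_rot: [3.141, -0.0, 1.124]
contact_force: [-0.4, -0.6, -6.9]
opening: 0.0525
```

Run:
```python
from h import *
o=observe();print(o['tool_pos'],o['tool_rot'],o['contact_force'],o['torque'])
im,d=snap('side','d'); cv2.imwrite('pics/d_side.png',cv2.resize(im[150:270,190:300][:,:,::-1],(550,600),interpolation=3))
```

```text
[0.48527929 0.11908873 0.16885202] [ 3.14124811e+00 -1.33871230e-04  1.12393812e+00] [-0.40592129 -0.56169472 -6.88293355] [-0.00630752 -0.08361144 -0.02443161]
```

View pics/d_side.png

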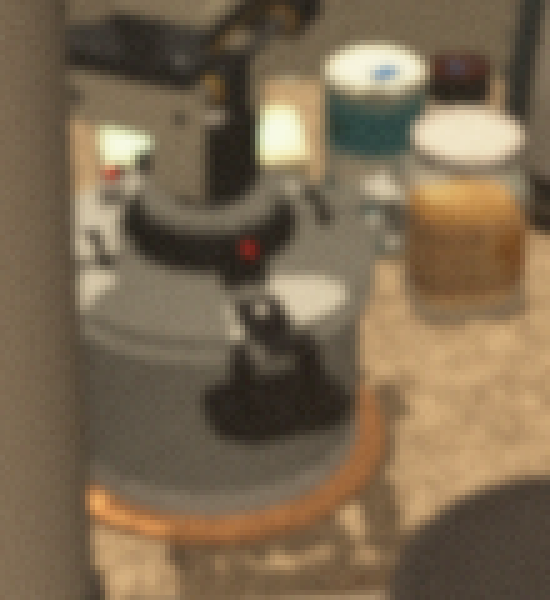

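The tab at about (275,340) hangs between the ears at about (240,350) and (308,350), so it is well centred. Now I'll lower slowly.

Request:
{"api": "jog_arm", "payload": {"rows": [40,0,0,2,0,40,0,0,2,0,40,0,0,2,0,40,0,0,1,0,40,0,0,1,0,40,0,0,1,0,40,0,0,0,0,40,0,0,0,0]}}

```text
time: 10.95
tool_pos: [0.4852, 0.1191, 0.1597]
tool_rot: [3.142, 0.0, 1.124]
contact_force: [0.6, 0.9, -6.9]
opening: 0.0521
```

Request:
{"api": "jog_arm", "payload": {"rows": [40,0,0,0.7,0,40,0,0,0.7,0,40,0,0,0,0]}}

```text
time: 11.25
tool_pos: [0.4851, 0.119, 0.1582]
tool_rot: [-3.141, 0.0, 1.124]
contact_force: [-0.5, 0.2, -6.8]
opening: 0.0523
```

Request:
{"api": "jog_arm", "payload": {"rows": [40,0,0,0.7,0,40,0,0,0,0,40,0,0,0,0]}}

```text
time: 11.55
tool_pos: [0.4851, 0.119, 0.1576]
tool_rot: [-3.142, 0.0, 1.124]
contact_force: [-0.3, 0.6, -6.0]
opening: 0.052
```

Request:
{"api": "jog_arm", "payload": {"rows": [40,0,0,0.5,0,40,0,0,0,0,40,0,0,0,0]}}

```text
time: 11.85
tool_pos: [0.4852, 0.1191, 0.1571]
tool_rot: [3.141, 0.0, 1.124]
contact_force: [0.3, 1.3, -6.5]
opening: 0.0525
```

Request:
{"api": "jog_arm", "payload": {"rows": [40,0,0,0.5,0,40,0,0,0,0,40,0,0,0,0]}}

```text
time: 12.15
tool_pos: [0.4853, 0.1191, 0.1568]
tool_rot: [3.141, -0.0, 1.124]
contact_force: [-0.9, 0.2, -2.9]
opening: 0.0529
```

Request:
{"api": "jog_arm", "payload": {"rows": [40,0,0,0.4,0,40,0,0,0,0,40,0,0,0,0]}}

```text
time: 12.45
tool_pos: [0.4853, 0.1191, 0.1567]
tool_rot: [3.141, -0.0, 1.124]
contact_force: [-2.5, 0.3, 1.7]
opening: 0.0522
```

Run:
```python
from h import *
o=observe();print(o['tool_pos'],o['tool_rot'],o['contact_force'],o['torque'],o['qpos'])
```

```text
[0.4852777  0.11911774 0.15672497] [ 3.14097751e+00 -3.09292884e-04  1.12392516e+00] [-2.45514804  0.28475916  1.73550021] [ 0.01513011  0.48192544 -0.00779064] [ 8.72353943e-02  3.66247637e-01  1.69788654e+00 -5.33139629e-05
  1.07677155e+00  5.34131920e-01]
```

Seated: the height agrees with the expected 0.1568 and the weight is off the arm. I'll release, regrip lightly so that slip limits the torque, then turn.

Request:
{"api": "jog_arm", "payload": {"rows": [65,0,0,0,0,65,0,0,0,0,65,0,0,0,0,65,0,0,0,0,65,0,0,0,0,40,0,0,0,0,40,0,0,0,0,40,0,0,0,0,40,0,0,0,0,40,0,0,0,0,40,0,0,0,0], "grip_force": 16}}

```text
time: 13.55
tool_pos: [0.4852, 0.119, 0.1562]
tool_rot: [3.141, 0.0, 1.124]
contact_force: [1.2, -0.1, -1.0]
opening: 0.0529
```

```bash
cat > o.py <<'E'
from h import *
o=observe();print(o['time'],o['tool_pos'].round(4),o['tool_rot'].round(4),o['contact_force'].round(1),o['torque'].round(3),o['joint_efforts'][5].round(3),o['qpos'][5].round(4))
E
python3 o.py
```

```text
13.55 [0.4852 0.119  0.1562] [3.1415e+00 1.0000e-04 1.1239e+00] [ 1.2 -0.1 -1. ] [-0.042 -0.134 -0.082] 0.003 0.5341
```

Request:
{"api": "jog_arm", "payload": {"rows": [40,0,0,0,1,40,0,0,0,2,40,0,0,0,2,40,0,0,0,2,40,0,0,0,2,40,0,0,0,1]}}

```text
time: 14.15
tool_pos: [0.4851, 0.1191, 0.1562]
tool_rot: [-3.141, 0.0, 0.948]
contact_force: [-0.6, 0.3, 0.8]
opening: 0.0528
```

```bash
python3 o.py
```

```text
14.15 [0.4851 0.1191 0.1562] [-3.1414e+00  1.0000e-04  9.4770e-01] [-0.6  0.3  0.8] [0.023 0.024 0.109] 0.017 0.7103
```

Request:
{"api": "jog_arm", "payload": {"rows": [40,0,0,0,2,40,0,0,0,3,40,0,0,0,3,40,0,0,0,3,40,0,0,0,3,40,0,0,0,3,40,0,0,0,2,40,0,0,0,1,40,0,0,0,0]}}

```text
time: 15.05
tool_pos: [0.4849, 0.1192, 0.1562]
tool_rot: [-3.141, 0.0, 0.6]
contact_force: [-1.4, 1.3, 0.1]
opening: 0.0525
```

```bash
python3 o.py
```

```text
15.05 [0.4849 0.1192 0.1562] [-3.1411e+00  3.0000e-04  6.0030e-01] [-1.4  1.3  0.1] [ 0.177  0.109 -0.021] 0.176 1.0577
```

Request:
{"api": "jog_arm", "payload": {"rows": [40,0,0,0,2,40,0,0,0,2,40,0,0,0,0]}}

```text
time: 15.35
tool_pos: [0.4849, 0.1193, 0.1561]
tool_rot: [-3.141, 0.0, 0.531]
contact_force: [-1.4, 2.1, 0.2]
opening: 0.053
```

```bash
python3 o.py
```

```text
15.35 [0.4849 0.1193 0.1561] [-3.141e+00  3.000e-04  5.306e-01] [-1.4  2.1  0.2] [ 0.25   0.196 -0.111] 0.227 1.1274
```

Request:
{"api": "jog_arm", "payload": {"rows": [40,0,0,0,2,40,0,0,0,2,40,0,0,0,0]}}

```text
time: 15.65
tool_pos: [0.4849, 0.1193, 0.1562]
tool_rot: [-3.141, 0.0, 0.461]
contact_force: [-1.6, 2.1, 0.1]
opening: 0.0526
```

```bash
python3 o.py
```

```text
15.65 [0.4849 0.1193 0.1562] [-3.141e+00  3.000e-04  4.613e-01] [-1.6  2.1  0.1] [ 0.359  0.233 -0.083] 0.188 1.1967
```

Request:
{"api": "jog_arm", "payload": {"rows": [40,0,0,0,2,40,0,0,0,2,40,0,0,0,0]}}

```text
time: 15.95
tool_pos: [0.4849, 0.1194, 0.1562]
tool_rot: [-3.141, 0.0, 0.392]
contact_force: [-3.1, 3.7, -0.5]
opening: 0.0534
```

```bash
python3 o.py
```

```text
15.95 [0.4849 0.1194 0.1562] [-3.1409e+00  3.0000e-04  3.9200e-01] [-3.1  3.7 -0.5] [ 0.526  0.32  -0.047] 0.242 1.266
```

Request:
{"api": "jog_arm", "payload": {"rows": [40,-0.1,-0.3,0,2,40,0,0,0,2,40,0,0,0,0]}}

```text
time: 16.25
tool_pos: [0.4848, 0.1195, 0.1561]
tool_rot: [-3.141, 0.0, 0.322]
contact_force: [-2.5, 3.5, 1.1]
opening: 0.0528
```

```bash
python3 o.py
```

```text
16.25 [0.4848 0.1195 0.1561] [-3.1413e+00  2.0000e-04  3.2240e-01] [-2.5  3.5  1.1] [ 0.484  0.33  -0.103] 0.245 1.3361
```

Request:
{"api": "jog_arm", "payload": {"rows": [40,0,0,0,2,40,0,0,0,2,40,0,0,0,0]}}

```text
time: 16.55
tool_pos: [0.4848, 0.1194, 0.1561]
tool_rot: [-3.142, 0.0, 0.253]
contact_force: [-1.6, 1.0, -0.5]
opening: 0.0526
```

```bash
python3 o.py
```

```text
16.55 [0.4848 0.1194 0.1561] [-3.1416e+00  2.0000e-04  2.5270e-01] [-1.6  1.  -0.5] [ 0.11   0.267 -0.164] 0.14 1.4059
```

The effort fell from 0.245 to 0.14, so the drop may be starting. I'll take smaller steps.

Request:
{"api": "jog_arm", "payload": {"rows": [40,0,0,0,1.5,40,0,0,0,0]}}

```text
time: 16.75
tool_pos: [0.485, 0.1191, 0.1561]
tool_rot: [3.141, -0.0, 0.225]
contact_force: [-1.4, 0.2, -2.0]
opening: 0.0525
```

```bash
python3 o.py
```

```text
16.75 [0.485  0.1191 0.1561] [ 3.1411 -0.      0.225 ] [-1.4  0.2 -2. ] [-0.076  0.076 -0.272] -0.032 1.4336
```

Request:
{"api": "jog_arm", "payload": {"rows": [40,0,0,0,1.5,40,0,0,0,0]}}

```text
time: 16.95
tool_pos: [0.4851, 0.119, 0.1562]
tool_rot: [3.141, -0.0, 0.198]
contact_force: [-0.8, -0.2, -0.8]
opening: 0.0527
```

```bash
python3 o.py
```

```text
16.95 [0.4851 0.119  0.1562] [ 3.141  -0.      0.1979] [-0.8 -0.2 -0.8] [-0.074  0.119 -0.152] 0.007 1.4606
```

```bash
python3 - <<'E'
from h import *
im,d=snap('side','e'); im0=np.load('side_d.npz')['im']
o=np.hstack([cv2.resize(x[185:235,215:265][:,:,::-1],(400,400),interpolation=3) for x in(im0,im)]); cv2.imwrite('pics/e.png',o)
E
python3 o.py
```

```text
17.0 [0.4851 0.119  0.1562] [ 3.141e+00 -1.000e-04  1.987e-01] [-0.9 -0.3 -0.7] [-0.104  0.091 -0.217] -0.093 1.4597
```

View pics/e.png

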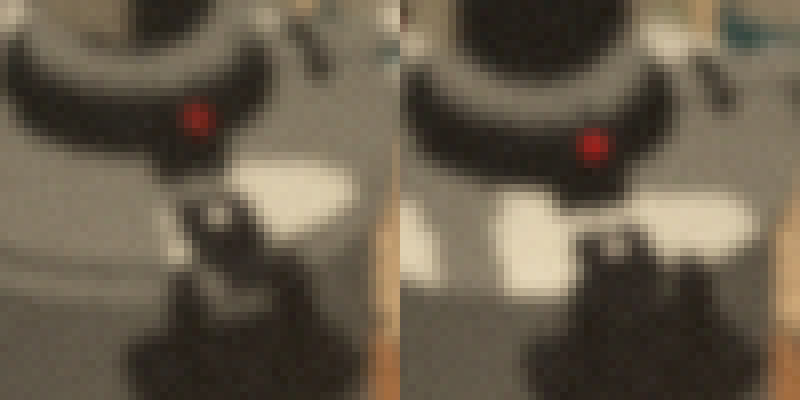

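The red end has slipped in about half way, relative to the tab bolt (offset from −92 to −99 of roughly 13 px expected). The left crop is before, the right is now. I'll continue in 1° steps.

Request:
{"api": "jog_arm", "payload": {"rows": [40,0,0,0,1.3,40,0,0,0,0]}}

```text
time: 17.2
tool_pos: [0.4851, 0.119, 0.1562]
tool_rot: [3.141, -0.0, 0.175]
contact_force: [-0.2, -0.7, -2.0]
opening: 0.0528
```

```bash
python3 o.py
```

```text
17.2 [0.4851 0.119  0.1562] [ 3.141e+00 -2.000e-04  1.754e-01] [-0.2 -0.7 -2. ] [-0.186  0.014 -0.1  ] 0.053 1.4832
```

Request:
{"api": "jog_arm", "payload": {"rows": [40,0,0,0,1,40,0,0,0,0]}}

```text
time: 17.4
tool_pos: [0.4851, 0.119, 0.1562]
tool_rot: [3.141, -0.0, 0.158]
contact_force: [0.4, -1.7, -1.2]
opening: 0.0527
```

```bash
python3 o.py
```

```text
17.4 [0.4851 0.119  0.1562] [ 3.1409e+00 -2.0000e-04  1.5810e-01] [ 0.4 -1.7 -1.2] [-0.417 -0.078 -0.065] 0.087 1.5005
```

Request:
{"api": "jog_arm", "payload": {"rows": [40,0,0,0,1,40,0,0,0,0]}}

```text
time: 17.6
tool_pos: [0.4851, 0.1191, 0.1562]
tool_rot: [3.141, -0.0, 0.141]
contact_force: [1.0, -3.3, -1.1]
opening: 0.0527
```

```bash
python3 o.py
```

```text
17.6 [0.4851 0.1191 0.1562] [ 3.1411e+00 -2.0000e-04  1.4050e-01] [ 1.  -3.3 -1.1] [-0.523 -0.112 -0.108] 0.091 1.518
```

```bash
cat > red.py <<'E'
from h import *
import sys
def cen(im):
    c=im[190:225,225:260].astype(float); w=np.clip(c[...,0]-np.maximum(c[...,1],c[...,2])-40,0,None); v,u=np.mgrid[190:225,225:260]; return np.array([(u*w).sum(),(v*w).sum()])/w.sum(),w.sum()
print('e',*cen(np.load('side_e.npz')['im']))
e=[];t=[]
for i in range(5):
    im,d=snap('side',sys.argv[1]); print(*cen(im)); o=observe(); e.append(o['joint_efforts'][5]); t.append(o['torque'][2])
print('effort',np.mean(e),np.std(e),'tz',np.mean(t))
a=world('side',[[240,203]],z=.15)[0]; import math
E
python3 red.py f
```

```text
e [238.72580645 202.72379032] 496.0
[238.71396396 202.72072072] 444.0
[238.73387097 202.73185484] 496.0
[238.74691358 202.72633745] 486.0
[238.71830986 202.72635815] 497.0
[238.72032193 202.73038229] 497.0
effort -0.019241821370087564 0.015381223043186534 tz -0.04298941234376813
```

```bash
python3 - <<'E'
from h import *
c=camera_info('side'); E=np.array(c['extrinsics'])
def proj(p):
    q=(np.asarray(p)-E[:3,3])@E[:3,:3]; return np.array([c['cx']+c['fx']*q[0]/-q[2],c['cy']+c['fy']*q[1]/q[2]])
def cen(im):
    c=im[185:230,225:260].astype(float); w=np.clip(c[...,0]-np.maximum(c[...,1],c[...,2])-40,0,None); v,u=np.mgrid[185:230,225:260]; return np.array([(u*w).sum(),(v*w).sum()])/w.sum(),w.sum()
d=np.array([np.cos(np.radians(19.2)),np.sin(np.radians(19.2))]); ctr=np.array([.4852,.119])
P=lambda r,z:proj([*(ctr-r*d),z])
for zs in(.030,.033,.036):
    print(zs,'d',P(.063,.122+zs),'open seated',P(.063,.110+zs),'dropped',P(.0584,.110+zs))
for n in 'def': print(n,*cen(np.load(f'side_{n}.npz')['im']))
E
python3 o.py
```

```text
0.03 d [240.01606435 201.00231545] open seated [240.03152956 205.11913498] dropped [239.39475552 204.19663022]
0.033 d [240.01217199 199.96617302] open seated [240.02767881 204.0940703 ] dropped [239.39006584 203.17358436]
0.036 d [240.00826911 198.92723309] open seated [240.02381772 203.0662529 ] dropped [239.38536361 202.14779992]
d [239.25378788 199.29166667] 264.0
e [238.72580645 202.72379032] 496.0
f [238.72032193 202.73038229] 497.0
17.85 [0.4851 0.1192 0.1562] [ 3.1413e+00 -2.0000e-04  1.4130e-01] [ 0.8 -1.9 -1.9] [-0.521 -0.146  0.014] -0.027 1.5172
```

The red end moved (−0.53,+3.43) px from d. Prediction is (−0.6,+3.2) if dropped and (0,+4.1) if still riding. It did not move over the last 3.3°, so the catch is at the bottom of the notch. I'll let go and retreat.

Request:
{"api": "jog_arm", "payload": {"rows": [60,0,0,0,0,75,0,0,0,0,91,0,0,0,0,91,0,0,0,0,91,0,0,0,0,91,0,0,0,0,91,0,0,-4,0,91,0,0,-10,0,91,0,0,-15,0,91,0,0,-20,0,91,0,0,-20,0,91,0,0,-20,0,91,0,0,-10,0,91,0,0,0,0]}}

```text
time: 19.25
tool_pos: [0.4857, 0.1194, 0.2569]
tool_rot: [3.141, -0.003, 0.141]
contact_force: [-0.0, 0.7, -0.5]
opening: 0.091
```

```bash
python3 o.py; python3 red.py g
python3 - <<'E'
from h import *
im,d=snap('top','g'); a=cv2.resize(im[165:265,185:285][:,:,::-1],(400,400),interpolation=3)
s=np.load('side_g.npz')['im']; b=cv2.resize(s[180:240,200:260][:,:,::-1],(400,400),interpolation=3); cv2.imwrite('pics/g.png',np.hstack([a,b]))
E
```

```text
19.25 [0.4857 0.1194 0.2569] [ 3.1413 -0.0035  0.1413] [-0.   0.7 -0.5] [ 0.022 -0.005 -0.035] -0.0 1.5172
e [238.72580645 202.72379032] 496.0
[238.73333333 202.7375    ] 480.0
[238.73052632 202.70736842] 475.0
[238.73375262 202.721174  ] 477.0
[238.73995772 202.73361522] 473.0
[238.72631579 202.73052632] 475.0
effort 0.00010492973393638749 0.00013670591706683595 tz 0.0012071478570654097
```

View pics/g.png

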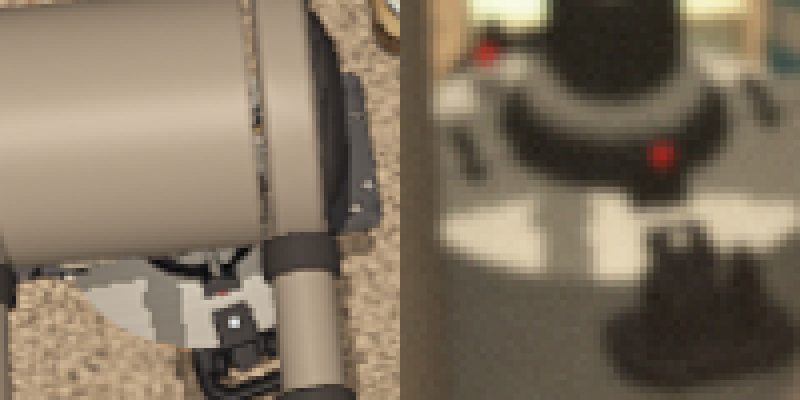

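The top crop shows only a thin red sliver at (222,292) next to the guide, where a full blob stood before. The side view shows the lid level and the tab between the ears. The gripper is clear, so I'm handing in.

```bash
python3 -c "
from h import *
hand_in()"
```

```text
the job is handed in; nothing more can be done
```

I closed the pressure cooker and handed the job in at about 20 s of robot time. I lifted the lid by its knob and set it on the pot with its tabs between the ears. I then regripped lightly at 16 N and turned the knob clockwise about 56° before letting go and backing off upwards.

**Seating:** the tool height at contact was 0.1567 m against 0.1568 m expected. Force between lid and pot stayed within a few newtons of the lid's weight.

**Catch:**
- The turning effort fell from 0.245 to about zero near 51° of turn.
- In the side view the red end moved as predicted for a dropped catch. It stayed put through the last 3.3° of turning and after I let go.
- The top view shows only a thin red sliver at the guide.

**Uncertain points:**
- I never felt a clear stop at the notch wall. The wrist torque readings were noisy and did not always agree with the joint effort, so I judged the drop from the effort fall and the pictures.
- I may have turned the knob 2–3° further than needed after the catch dropped. The effort readings then stayed below 0.1 N m.

I didn't measure the mug, jar, timer or lemon again, but there was no sign of contact with them on the way.

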